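# Zero the readout and index the gauging carriage by one hole

## Task

Zero the digital readout by pressing its round push button fully down and letting it come back up. Then pull up the black index plunger knob on the gauging rail's carriage, slide the carriage one hole along the rail towards the anvil block (no further) and let the pin drop fully home in that next hole. Finish while still holding the knob with the pin fully home - do not let go - and leave the other things on the bench where they are.

Things in the scene. Friction and masses are not known exactly. Their poses are not given: they have to be found in the camera images.
- gauging_rail: Rail fixed to the bench: dark base 70 x 270 x 12 mm, bright rail 26 mm wide, its top at 34 mm, with a row of four 9 mm holes 40 mm apart at y = -80, -40, 0, +40 mm. Origin: centre of the underside; y axis along the rail towards the anvil (dark block 50 x 20 x 56 mm high at the +y end), z up. The carriage starts locked in the hole at y = -40 mm. The rail never moves.
- next_hole (a point): The hole the pin must end in: mouth of the index hole at the rail's origin (x = 0, y = 0), on the rail's top, 34 mm above the bench. Fixed to the rail.
- carriage (a joint): Position of the aluminium carriage (54 mm across and 56 mm along the rail, top plate 48 mm above the bench, ball-ended stem pointing at the anvil) along the rail's y axis, in m: 0 = starting hole, grows towards the anvil, 0.040 = next hole; travel -0.041 to 0.081. About 1 N of friction when the pin is out.
- plunger (a joint): Lift of the sprung plunger on the carriage, in m: 0 = pin fully home in a hole (carriage locked), 0.009 = pin tip clear of the hole or riding on the rail, 0.014 = upper stop. A spring pushes it down (4 N at 0, 7.5 N at the top), so over a hole it goes home by itself; the 8 mm pin has a rounded tip and finds a hole about 2 mm off.
- plunger_knob (a point): Centre of the plunger's knurled black knob: upright cylinder 24 mm in diameter, 22 mm high, from 63 to 85 mm above the bench when home (this point at 74 mm). Below it a bush 18 mm in diameter reaches from the carriage's top plate (48 mm) to 62 mm. The knob rises with the plunger and travels with the carriage; nothing stands higher than 48 mm within 60 mm of it.
- readout: Digital readout fixed to the bench: grey plastic box 84 x 90 mm, 38 mm high, dark display window on the far half of its top, push button on the near half. Origin: centre of the underside; x axis from the button towards the display.
- zero_button_top (a point): Middle of the top of the readout's round push button: grey cap 24 mm in diameter, top 56 mm above the bench when up, in a black collar 40 mm in diameter whose rim is at 50 mm (the cap is flush with it when fully down). It is pressed straight down.
- zero_button (a joint): Travel of the push button, in m: 0 = up, 0.006 = fully down; a spring returns it. Fully down takes 5 N.
- v_block_1: Bystander: loose steel V-block 44 x 36 x 34 mm behind the rail. Origin: centre of underside.
- v_block_2: Bystander: a second, like V-block beside it. Origin: centre of underside.
- outside_micrometer: Bystander: loose micrometer lying behind the rail, 40 x 115 x 15 mm. Origin: centre of underside.
- vial_1: Bystander: small screw-top vial, 24 mm in diameter, 54 mm high, standing between readout and rail near the back. Origin: centre of underside.
- setting_ring_2: Bystander: loose steel ring 34 mm in diameter, 12 mm high, lying in front of the rail. Origin: centre of underside.
Mind the look-alikes: they are no part of the job. There is more than one size of the readout; the one meant has the size given above.

How it is judged:
On the way, in this order (a step that is already met when the one before it is completed fails the run):
1. the readout's button is pressed fully down (value of joint zero_button above 0.005 m), for 0.05 s.
2. the button is released and comes back up (value of joint zero_button below 0.001 m), for 0.05 s.
3. the plunger is pulled up out of its hole with the carriage still at the starting hole (value of joint plunger above 0.008 m and value of joint carriage between -0.005 and 0.005 m), for 0.05 s.
4. the carriage stands at the next hole towards the anvil with the pin fully home (value of joint carriage between 0.037 and 0.043 m and value of joint plunger below 0.0015 m), for 0.2 s.
At the end, for the whole second after the job is handed in: The carriage stands at the next hole (0.040 m, within 3 mm), the pin is home (plunger within 1.5 mm of 0), the readout's button is up, and the fingers still hold the plunger knob with more than 2 N of contact force (all of step 4 and velocity of joint carriage below 0.01 m/s and value of joint zero_button below 0.001 m and contact force between the fingers and plunger above 2 N); the arm keeps its last pose, push and grip.
It fails at once if the carriage goes more than 15 mm past the next hole, or more than 15 mm back from the start (value of joint carriage above 0.055 m or value of joint carriage below -0.015 m).
It fails at once if a bystander is moved by more than 30 mm (distance of any of v_block_1, v_block_2, outside_micrometer, vial_1, setting_ring_2 from where it was at the start of the episode above 0.03 m).
It also fails if it takes over 45 s, if anything falls off the work surface, if the arm or the gripper's body presses on something with over 40 N, if the wrist force passes 120 N, or if a joint passes its speed limit or range.

## Robot

A 6-joint arm with a two-finger parallel gripper is mounted at the origin on a cart in front of the work surface, level with it; the furniture and walls round the work are solid. World frame = base frame: x ahead of the robot, y to its left, z up, the work surface at z = 0. Lengths are in m, angles in rad, forces in N, time in s.
With the tool pointing down it reaches from about 0.375 to 0.75 m from the base axis. Payload 9 kg.
Tool frame: the origin (TCP) lies midway between the tips of the shut fingers; the grasp point (between the pads) lies r.hold_point_z behind it (r.hold_point_z is the distance from the TCP to the grasp point, in m); z points along the fingers, y is the direction in which the jaws open and shut (so a half turn about z gives the same grasp; the last joint's range is limited). The gripper opens to 85 mm and grips with 20 to 120 N. Pads are 22 mm wide; open, the fingers measure 114 mm over their backs; the gripper's body (76 mm by 85 mm) begins 54 mm behind the grasp point. The pads swing forward as they close: fully open they stand 13 mm farther back than shut.
Start: joints at [0.921, 0.104, 0.097, 1.564, 0, 1.353], TCP at [0.251, 0.545, 0.231] pointing down, gripper open.
Joint ranges: [-2.99, 2.99], [-0.84, 1.86], [-1.1, 1.16], [-1.84, 2.11], [-1.51, 1.56], [-3.14, 3.14]. Speed limits (rad/s): [2.22, 2.22, 2.57, 3.14, 3.14, 3.14].

## Interface

Orientations are given as [roll, pitch, yaw] about the fixed x, y, z axes, in that order (R = Rz(yaw) Ry(pitch) Rx(roll)).
In Python, from station import r, eyes, ticket, search_frame, silhouettes, place_of gives the robot as it stands.
- The arm moves only by the shell command python3 -m pendant 'ROWS' [FORCE]. ROWS is JSON, a list that holds one entry, the list of rows, each a list of 7 numbers: the shift along the tool's x, y, z in m, then the turn, a rotation vector about the tool's x, y, z in rad, then the opening, from 0 (shut) to 1 (fully open). In form: [[[tx, ty, tz, ax, ay, az, hand], ...]]. A call has 1 to 20 rows; each row shifts and turns the commanded pose from where the row before left it, along the tool's axes as they then stand; what a row does not reach is not made up. A row lasts 1/10 s, in which the tool goes at most 50 mm and 8.59 degrees, less where a joint would pass 70% of its speed; a pose out of reach is approached as far as the arm can. A call with a gripper value outside its range is refused whole. The fingers move at their own pace and stop on an object; FORCE is the grip in N (left out, the last holds). Time passes only in rows, so rows that do not move let the fingers close. It gives the time, the measured TCP pose, the force and the opening at its end, in the units of the state.
- r.get_obs(): the state, without advancing time (a new reading comes with each control period).
- eyes.read_camera(name): name is "side" or "top"; returns the picture (384x512x3 uint8, red, green, blue); there is no depth.
- eyes.camera_model(name): a dict with "K" (3x3 intrinsics, pixels), "extrinsics" (4x4, takes a point from world to camera coordinates). Camera axes: x right, y up, looking along -z (the intrinsics and any distortion apply to the point x, -y, -z); pixel columns grow to the right and rows downward; lengths in m; the calibration is good to about 2 mm. A picture is of the moment at which its call begins. camera_model takes no time and is no camera call.
- ticket.hand_in(): hands the job in, once; it reports no verdict.
Trained networks look in the newest picture that a camera, given by its name, has taken for a name from the list of things; names that differ only in an ending like _2 or _b are one class to them, and where a whole thing is asked for, a point or a joint stands for the part that bears it (a point fixed in the world has none). Each returns a list of dicts, best first, with "score" (0 to 1); they miss things now and then, are a little off and sometimes report something else, mostly with a low value. They report only what shows in the picture. A call takes as long as a camera call. They do not tell look-alikes from the thing itself.
- search_frame(camera, target): "bbox" ([centre column, centre row, width, height] in pixels, round what is visible of it).
- silhouettes(camera, target): "region" (384x512 bool, what is visible of it) and "bbox" ([centre column, centre row, width, height] in pixels, round what is visible of it).
- place_of(camera, target): "at" ([row, column] in pixels: a listed point, or the origin of a listed thing).
The state is a dict: "time_s": time; "q": joint angles; "qvel": joint speeds; "tau": joint torques, N m; "tool_pos": TCP position; "tcp_rot": TCP orientation; "wrist_force": force on the tool from outside, world axes, zero at the start; "moment": the same for the moment, N m; "opening": finger opening in m.
Only numpy, scipy, OpenCV 4.12 (cv2) and the standard library are available. Lean on these libraries where they do the work, as an engineer would, in place of code of your own. Each camera call takes 0.05 s, during which the arm holds its last target. There are 200 camera calls.

## Working session

There is one attempt and no reset: what is moved stays moved. The work goes in short steps, Python scripts to look and compute and a shell command to move; the robot and the scene stay as the last step left them, time stands still between calls to the robot, and variables do not carry over. Pictures are saved under pics/ and viewed, about 8 in all and at most 12, crops included, and the job is handed in when it is done.

```bash
mkdir -p pics; ls; cat > h.py <<'E'
import numpy as np, cv2
from station import r, eyes, ticket, search_frame, silhouettes, place_of
def snap(n,f):
    im=eyes.read_camera(n); cv2.imwrite('pics/'+f,im[:,:,::-1]); return im
def ray(n,row,col):
    m=eyes.camera_model(n);K=np.array(m["K"]);E=np.array(m["extrinsics"])
    p=np.linalg.inv(K)@[col,row,1]; d=E[:3,:3].T@(p*[1,-1,-1]); c=-E[:3,:3].T@E[:3,3]
    return c,d
def atz(n,row,col,z):
    c,d=ray(n,row,col); return (c+d*(z-c[2])/d[2]).round(4)
def proj(n,P):
    m=eyes.camera_model(n);K=np.array(m["K"]);E=np.array(m["extrinsics"])
    p=(E[:3,:3]@np.array(P)+E[:3,3])*[1,-1,-1]; u=K@p; return (u[:2]/u[2]).round(1)
E
python3 - <<'E'
from h import *
print(eyes.camera_model("top").keys(), r.hold_point_z)
for n in("top","side"):
    snap(n,n+'1.png')
    for t,z in(("zero_button_top",.056),("plunger_knob",.074),("next_hole",.034),("readout",0),("gauging_rail",0),("vial_1",0)):
        for d in place_of(n,t)[:3]: print(n,t,round(d["score"],2),np.round(d["at"],1),atz(n,*d["at"],z))
o=r.get_obs();print({k:np.round(v,3) for k,v in o.items()})
E
```

```text
pics
dict_keys(['K', 'extrinsics']) 0.0187
top zero_button_top 0.62 [192.8 195.2] [0.5759 0.0389 0.056 ]
top zero_button_top 0.56 [152.2 173.4] [0.6968 0.1049 0.056 ]
top plunger_knob 0.37 [234.1 323.9] [ 0.4542 -0.3239  0.074 ]
top next_hole 0.74 [238.1 304.8] [ 0.4465 -0.2755  0.034 ]
top readout 0.86 [188.5 199.8] [0.5996 0.0327 0.    ]
top readout 0.77 [153.  173.4] [0.7105 0.1153 0.    ]
top readout 0.41 [275.2 302.3] [ 0.3416 -0.2697  0.    ]
top gauging_rail 0.84 [238.  302.1] [ 0.4496 -0.2718  0.    ]
top vial_1 0.45 [168.4 238.3] [ 0.6615 -0.0831  0.    ]
side zero_button_top 0.48 [157.2 315.5] [0.6959 0.0847 0.056 ]
side zero_button_top 0.47 [162.9 268.8] [0.5749 0.0426 0.056 ]
side plunger_knob 0.5 [237.8 196.7] [ 0.4461 -0.3123  0.074 ]
side plunger_knob 0.16 [236.9 309.4] [ 0.6572 -0.2944  0.074 ]
side next_hole 0.56 [240.4 201.2] [ 0.4461 -0.2666  0.034 ]
side readout 0.78 [184.6 275.3] [0.5937 0.0308 0.    ]
side readout 0.72 [168.3 319. ] [0.7135 0.1308 0.    ]
side readout 0.61 [233.5 310.3] [ 0.6716 -0.1796  0.    ]
side gauging_rail 0.84 [256.3 203.1] [ 0.4496 -0.2744  0.    ]
side vial_1 0.78 [213.  305.4] [ 0.6649 -0.0982  0.    ]
{'time_s': np.float64(0.7), 'q': array([0.921, 0.104, 0.097, 1.564, 0.   , 1.353]), 'qvel': array([-0.   ,  0.001, -0.   ,  0.   ,  0.001, -0.001]), 'tau': array([-1.0000e-03, -5.5663e+01,  5.0369e+01,  1.0000e-03, -0.0000e+00,
       -0.0000e+00]), 'tool_pos': array([0.251, 0.545, 0.231]), 'tcp_rot': array([3.141, 0.   , 2.71 ]), 'wrist_force': array([-0.594, -0.415,  0.362]), 'moment': array([0.028, 0.019, 0.017]), 'opening': np.float64(0.085)}
```

View pics/top1.png

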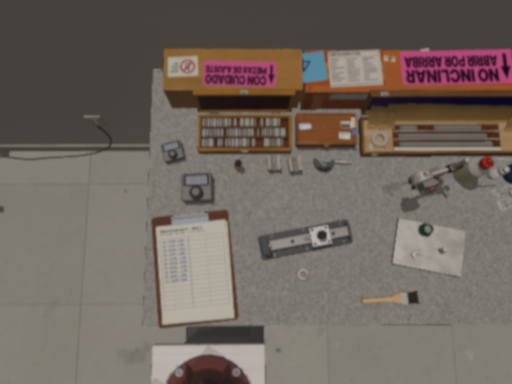

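View pics/side1.png

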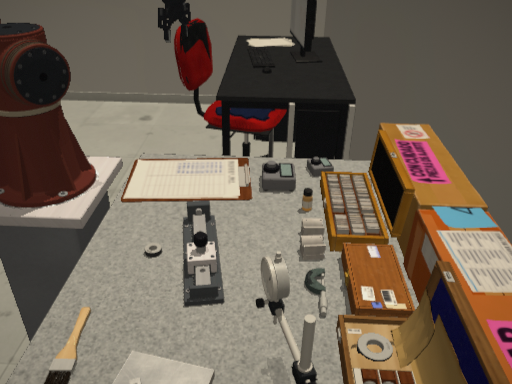

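Both views agree: the larger readout is at top (197,187) with its button at (195,192), and the small look-alike is at (173,152). The rail runs (350,230)→(262,247), and the dark anvil seems to be at the readout end. I'll refine with triangulation and a crop.

```bash
python3 - <<'E'
from h import *
t=cv2.imread('pics/top1.png');s=cv2.imread('pics/side1.png')
a=cv2.resize(t[210:270,250:360],None,fx=5,fy=5,interpolation=2); b=cv2.resize(s[190:310,170:235],None,fx=3,fy=3,interpolation=2)
c=np.zeros((600,800,3),np.uint8);c[:300,:550]=a;c[:360,560:755]=b
d=cv2.resize(t[165:210,175:220],None,fx=6,fy=6,interpolation=2);c[310:580,:270]=d
d=cv2.resize(s[150:200,250:300],None,fx=5,fy=5,interpolation=2);c[310:560,290:540]=d
cv2.imwrite('pics/crop1.png',c)
def tri(p,q):
    A=[];B=[]
    for n,x in(("top",p),("side",q)):
        o,d=ray(n,*x);d=d/np.linalg.norm(d);M=np.eye(3)-np.outer(d,d);A.append(M);B.append(M@o)
    return np.linalg.lstsq(np.vstack(A),np.hstack(B),rcond=None)[0].round(4)
for n in("top","side"):
    eyes.read_camera(n)
    for T in("plunger_knob","carriage","gauging_rail","readout","zero_button_top"):
        for d in silhouettes(n,T)[:2]:
            g=d["region"].astype(np.uint8);R=cv2.minAreaRect(cv2.findNonZero(g));
            print(n,T,round(d["score"],2),np.round(d["bbox"],1),g.sum(),np.round(cv2.boxPoints(R),1).tolist())
print("knob",tri((234.1,323.9),(237.8,196.7)),"btn",tri((192.8,195.2),(162.9,268.8)),"hole",tri((238.1,304.8),(240.4,201.2)))
for T in ("plunger_knob","next_hole","zero_button_top"):
  for n in("top","side"):
    eyes.read_camera(n); print(T,n,[(round(d["score"],2),np.round(d["at"],1)) for d in place_of(n,T)[:2]])
E
```

```text
top plunger_knob 0.45 [197.8 191.9   8.9   9.2] 40 [[192.0, 188.0], [198.0, 188.0], [198.0, 194.0], [192.0, 194.0]]
top carriage 0.66 [319.6 236.1  18.5  20.1] 351 [[307.29998779296875, 227.89999389648438], [327.29998779296875, 224.60000610351562], [330.3999938964844, 243.10000610351562], [310.3999938964844, 246.39999389648438]]
top gauging_rail 0.77 [303.6 236.7  94.6  37.2] 2167 [[257.29998779296875, 235.5], [347.70001220703125, 217.8000030517578], [352.29998779296875, 241.89999389648438], [262.0, 259.5]]
top gauging_rail 0.29 [319.4 233.9  11.7   7.3] 82 [[316.0, 230.0], [326.0, 230.0], [326.0, 239.0], [316.0, 239.0]]
top readout 0.68 [173.4 151.4  22.3  23.5] 421 [[159.1999969482422, 143.6999969482422], [180.10000610351562, 138.5], [185.0, 158.0], [164.10000610351562, 163.1999969482422]]
top readout 0.6 [199.1 188.9  30.6  34.8] 921 [[181.0, 172.0], [212.0, 172.0], [212.0, 202.0], [181.0, 202.0]]
top zero_button_top 0.58 [198.1 192.9   8.6   5.6] 49 [[192.0, 188.0], [199.0, 188.0], [199.0, 195.0], [192.0, 195.0]]
top zero_button_top 0.49 [318.4 238.8  26.9  20.3] 382 [[304.100006
[... 924 characters left out ...]
3. ] 942 [[262.0, 161.0], [295.0, 161.0], [295.0, 191.0], [262.0, 191.0]]
side zero_button_top 0.62 [271.5 163.9  11.4   5.8] 47 [[267.0, 161.0], [275.0, 161.0], [275.0, 167.0], [267.0, 167.0]]
knob [ 0.4509 -0.323   0.0826] btn [0.5752 0.0386 0.0581] hole [ 0.4468 -0.2746  0.0399]
plunger_knob top [(0.65, array([167.1, 294.1])), (0.45, array([235.2, 324.5]))]
plunger_knob side [(0.72, array([234.5, 196.3]))]
next_hole top [(0.8, array([237.9, 307. ])), (0.4, array([233.5, 320.6]))]
next_hole side [(0.79, array([241.3, 200.3]))]
zero_button_top top [(0.59, array([151.5, 175.3])), (0.37, array([189.9, 195.2]))]
zero_button_top side [(0.61, array([156.5, 313.1])), (0.5, array([160.2, 268.4]))]
```

View pics/crop1.png

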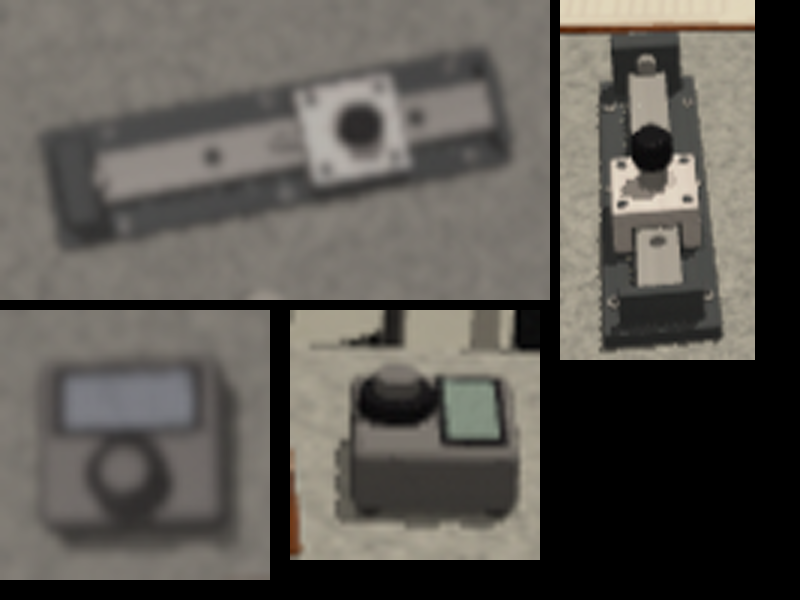

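The crop shows the anvil at the left end in the top view. Rail holes are at crop px (212,157) and (417,118), the knob is at (360,127), and the button cap is at (125,467). In the side view the cap is at (400,378) and the knob at (653,147).

```bash
python3 - <<'E'
from h import *
h40=atz("top",210+157/5-.4,250+212/5-.4,.034); h80=atz("top",210+118/5-.4,250+417/5-.4,.034)
print("holes",h40,h80,np.linalg.norm(h40-h80),"yaw of rail +y:",np.arctan2(*(h40-h80)[1::-1]))
print("h0",h80+(h40-h80)*2/3,"h-40",h80+(h40-h80)/3)
print("knob top",atz("top",210+127/5-.4,250+360/5-.4,.085),"side c",atz("side",190+147/3-.4,170+(653-560)/3-.4,.074))
print("btn top",atz("top",165+157/6-.4,175+125/6-.4,.056),"side",atz("side",150+68/5-.4,250+110/5-.4,.056),atz("side",150+58/5-.4,250+110/5-.4,.056))
p=h80+(h40-h80)/3
for q in (p[:2].tolist()+[.085],p[:2].tolist()+[.074],p[:2].tolist()+[.063]): print(proj("top",q),proj("side",q))
print("ro",[atz("top",165+(y-310)/6-.4,175+x/6-.4,.038) for x,y in((45,360),(215,362),(42,525),(215,525))])
E
```

```text
holes [ 0.4384 -0.2385  0.034 ] [ 0.4603 -0.3572  0.034 ] 0.12070335538003907 yaw of rail +y: 1.753243373940044
h0 [ 0.4457     -0.27806667  0.034     ] h-40 [ 0.453      -0.31763333  0.034     ]
knob top [ 0.4508 -0.3156  0.085 ] side c [ 0.4537 -0.3142  0.074 ]
btn top [0.5818 0.0383 0.056 ] side [0.582  0.0414 0.056 ] [0.5818 0.0527 0.056 ]
[322.3 234.2] [199.7 234.9]
[321.7 234.5] [199.9 239.7]
[321.  234.9] [200.2 244.4]
ro [array([0.6388, 0.0809, 0.038 ]), array([ 0.6376, -0.0023,  0.038 ]), array([0.5569, 0.0803, 0.038 ]), array([ 0.5566, -0.0034,  0.038 ])]
```

```bash
python3 -m pendant '[[[-0.0319,-0.0201,0,0,0,0,0],[-0.0319,-0.0201,0,0,0,0,0],[-0.0319,-0.0201,0,0,0,0,0],[-0.0319,-0.0201,0,0,0,0,0],[-0.0319,-0.0201,0,0,0,0,0],[-0.0319,-0.0201,0,0,0,0,0],[-0.0319,-0.0201,0,0,0,0,0],[-0.0319,-0.0201,0,0,0,0,0],[-0.0319,-0.0201,0,0,0,0,0],[-0.0319,-0.0201,0,0,0,0,0],[-0.0319,-0.0201,0,0,0,0,0],[-0.0319,-0.0201,0,0,0,0,0],[-0.0319,-0.0201,0,0,0,0,0],[-0.0319,-0.0201,0,0,0,0,0],[-0.0319,-0.0201,0,0,0,0,0],[-0.0319,-0.0201,0,0,0,0,0],[0,0,0.04,0,0,0,0],[0,0,0.04,0,0,0,0],[0,0,0.04,0,0,0,0],[0,0,0,0,0,0,0]]]' 40
cat >> h.py <<'E'
from scipy.spatial.transform import Rotation as Ro
def delta(P):
    o=r.get_obs();R=Ro.from_euler('xyz',o["tcp_rot"]).as_matrix()
    print("t",o["time_s"],"tcp",np.round(o["tool_pos"],4),np.round(o["tcp_rot"],3),"F",np.round(o["wrist_force"],1),"open",np.round(o["opening"],4))
    print("tool shift",(R.T@(np.array(P)-o["tool_pos"])).round(4))
E
python3 - <<'E'
from h import *
delta([.581,.039,.06])
im=snap("top","t2.png"); s=snap("side","s2.png")
c=np.hstack([cv2.resize(im[140:230,150:250],(500,450),interpolation=2),cv2.resize(s[90:200,230:310],(290,450))])
cv2.imwrite('pics/c2.png',c[:,:,::-1])
E
```

```text
time_s: 3.9
tool_pos: [0.5763, 0.0398, 0.1054]
tcp_rot: [-3.139, -0.009, 2.71]
wrist_force: [-0.6, 1.0, -0.6]
opening: 0.0004
t 3.9 tcp [0.5763 0.0398 0.1054] [-3.139 -0.009  2.71 ] F [-0.6  1.  -0.6] open 0.0004
tool shift [-0.005   0.0014  0.0454]
```

View pics/c2.png

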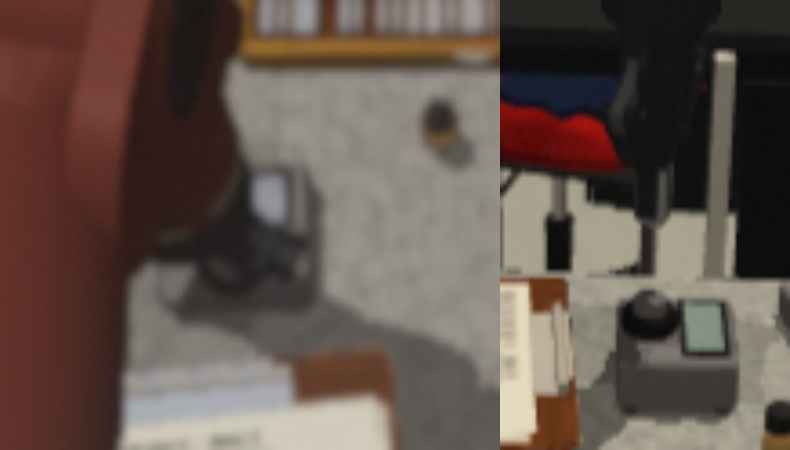

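The shut fingers hang above the button: side-crop fingertips at (650,220), cap at (655,300). I'll correct by 5 mm and go down close to the cap.

```bash
python3 -m pendant '[[[-0.005,0.0014,0.02,0,0,0,0],[0,0,0.018,0,0,0,0],[0,0,0,0,0,0,0],[0,0,0,0,0,0,0]]]'
python3 -c "
from h import *
delta([.581,.039,.0505])"
```

```text
time_s: 4.4
tool_pos: [0.5864, 0.0384, 0.0759]
tcp_rot: [3.141, 0.003, 2.71]
wrist_force: [0.0, 0.0, -0.6]
opening: -0.0001
t 4.4 tcp [0.5864 0.0384 0.0759] [3.141e+00 3.000e-03 2.710e+00] F [ 0.   0.  -0.6] open -0.0001
tool shift [ 0.0053 -0.0017  0.0254]
```

```bash
python3 -m pendant '[[[0.005,-0.0014,0.01,0,0,0,0],[0,0,0.004,0,0,0,0],[0,0,0.003,0,0,0,0],[0,0,0.003,0,0,0,0],[0,0,0.001,0,0,0,0],[0,0,0,0,0,0,0],[0,0,0,0,0,0,0]]]'
python3 -c "
from h import *
delta([.581,.039,.0505])"
```

```text
time_s: 5.1
tool_pos: [0.5801, 0.0394, 0.0539]
tcp_rot: [3.141, 0.0, 2.71]
wrist_force: [-7.8, 0.9, 15.0]
opening: 0.0001
t 5.1 tcp [0.5801 0.0394 0.0539] [3.141 0.    2.71 ] F [-7.8  0.9 15. ] open 0.0001
tool shift [-0.0009 -0.      0.0034]
```

```bash
python3 -m pendant '[[[0,0,0,0,0,0,0],[0,0,0,0,0,0,0]]]'
python3 -c "
from h import *
delta([.581,.039,.0505])
s=snap('side','s3.png');cv2.imwrite('pics/c3.png',cv2.resize(s[120:200,245:315],None,fx=7,fy=7,interpolation=2)[:,:,::-1])"
```

```text
time_s: 5.3
tool_pos: [0.5801, 0.0394, 0.0539]
tcp_rot: [3.141, 0.0, 2.71]
wrist_force: [-6.9, 0.4, 14.2]
opening: -0.0002
t 5.3 tcp [0.5801 0.0394 0.0539] [3.141 0.    2.71 ] F [-6.9  0.4 14.2] open -0.0002
tool shift [-0.001  -0.      0.0034]
```

View pics/c3.png

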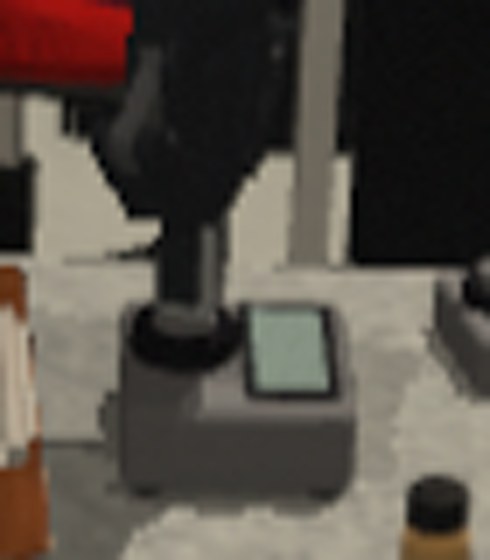

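```bash
python3 -m pendant '[[[0,0,0.001,0,0,0,0],[0,0,0.001,0,0,0,0],[0,0,0,0,0,0,0],[0,0,0,0,0,0,0]]]'

```

```text
time_s: 5.75
tool_pos: [0.5803, 0.0394, 0.0536]
tcp_rot: [3.141, 0.001, 2.71]
wrist_force: [-15.2, 2.2, 28.8]
opening: 0.0
```

```bash
for i in 1; do
python3 -m pendant '[[[0,0,-0.002,0,0,0,0],[0,0,-0.002,0,0,0,0],[0,0,0,0,0,0,0]]]'
python3 -m pendant '[[[0,0,-0.001,0,0,0,0],[0,0,0,0,0,0,0]]]'
python3 -m pendant '[[[0,0,-0.001,0,0,0,0],[0,0,0,0,0,0,0]]]'
python3 -m pendant '[[[0,0,-0.001,0,0,0,0],[0,0,0,0,0,0,0]]]'
python3 -m pendant '[[[0,0,-0.001,0,0,0,0],[0,0,0,0,0,0,0]]]'
python3 -m pendant '[[[0,0,-0.002,0,0,0,0],[0,0,0,0,0,0,0]]]'; done | grep -E "tool_pos|force"
```

```text
tool_pos: [0.5803, 0.0393, 0.0549]
wrist_force: [-1.4, 0.8, 4.5]
tool_pos: [0.5803, 0.0393, 0.0554]
wrist_force: [-0.8, 1.3, 4.0]
tool_pos: [0.5803, 0.0393, 0.0564]
wrist_force: [-0.8, 1.4, 3.7]
tool_pos: [0.5803, 0.0393, 0.0574]
wrist_force: [0.4, 1.4, 2.2]
tool_pos: [0.5802, 0.0393, 0.0584]
wrist_force: [1.5, 0.5, 2.9]
tool_pos: [0.5798, 0.0391, 0.0602]
wrist_force: [0.3, -0.6, 0.1]
```

The press registers: contact spans 6 mm of travel at under 5 N, then a hard stop. So the button went fully down and is now released. The z reading sits about 3.6 mm above the true tip height. Next is the knob.

```bash
python3 -m pendant '[[[0,0,-0.03,0,0,0,0],[0,0,-0.035,0,0,0,0],[-0.0033,-0.0376,0,0,0,0,0.5],[-0.0033,-0.0376,0,0,0,0,0.8],[-0.0033,-0.0376,0,0,0,0,0.8],[-0.0033,-0.0376,0,0,0,0,0.8],[-0.0033,-0.0376,0,0,0,0,0.8],[-0.0033,-0.0376,0,0,0,0,0.8],[-0.0033,-0.0376,0,0,0,0,0.8],[-0.0033,-0.0376,0,0,0,0,0.8],[-0.0033,-0.0376,0,0,0,0,0.8],[-0.0033,-0.0376,0,0,0,0,0.8],[0,0,0,0,0,-0.1228,0.8],[0,0,0,0,0,-0.1228,0.8],[0,0,0,0,0,-0.1228,0.8],[0,0,0,0,0,-0.1228,0.8],[0,0,0,0,0,-0.1228,0.8],[0,0,0,0,0,0,0.8],[0,0,0,0,0,0,0.8],[0,0,0,0,0,0,0.8]]]'
python3 - <<'E'
from h import *
delta([.4525,-.316,.06])
im=snap("top","t4.png"); s=snap("side","s4.png")
c=np.hstack([cv2.resize(im[200:280,270:370],(500,400),interpolation=2),cv2.resize(s[170:290,160:240],(290,400))])
cv2.imwrite('pics/c4.png',c[:,:,::-1])
E
```

```text
time_s: 9.05
tool_pos: [0.4526, -0.3159, 0.1251]
tcp_rot: [3.141, -0.0, -2.962]
wrist_force: [1.1, -0.1, -0.4]
opening: 0.0687
t 9.05 tcp [ 0.4526 -0.3159  0.1251] [ 3.141 -0.    -2.962] F [ 1.1 -0.1 -0.4] open 0.0687
tool shift [ 0.0001 -0.0001  0.0651]
```

View pics/c4.png

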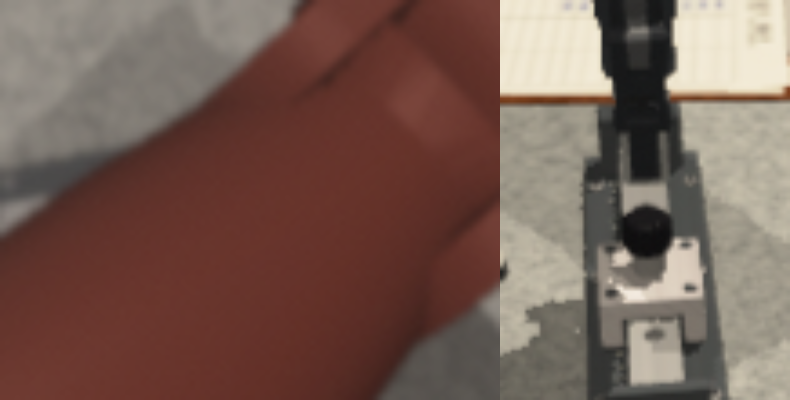

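In the side crop the fingers (645,150) line up with the knob (647,230). Down I go, then grip.

```bash
python3 -m pendant '[[[0,0,0.03,0,0,0,0.8],[0,0,0.02,0,0,0,0.8],[0,0,0.015,0,0,0,0.8],[0,0,0,0,0,0,0.8],[0,0,0,0,0,0,0.8]]]'
python3 -m pendant '[[[0,0,0,0,0,0,0.2],[0,0,0,0,0,0,0.2],[0,0,0,0,0,0,0.2],[0,0,0,0,0,0,0.2],[0,0,0,0,0,0,0.2],[0,0,0,0,0,0,0.2],[0,0,0,0,0,0,0.2]]]' 40
```

```text
time_s: 9.65
tool_pos: [0.4528, -0.3161, 0.0608]
tcp_rot: [-3.142, 0.0, -2.96]
wrist_force: [0.2, -0.1, 0.9]
opening: 0.0684
time_s: 10.35
tool_pos: [0.4531, -0.3168, 0.0613]
tcp_rot: [-3.14, 0.001, -2.96]
wrist_force: [-0.2, -1.6, 4.9]
opening: 0.023
```

Gripped at 23 mm on the 24 mm knob, with little side force. Now I'll lift the plunger 11.5 mm.

```bash
python3 -m pendant '[[[0,0,-0.004,0,0,0,0.1],[0,0,-0.004,0,0,0,0.1],[0,0,-0.0035,0,0,0,0.1],[0,0,0,0,0,0,0.1],[0,0,0,0,0,0,0.1],[0,0,0,0,0,0,0.1]]]' 50
python3 - <<'E'
from h import *
delta([.4531,-.3168,.0725])
s=snap("side","s5.png")
cv2.imwrite('pics/c5.png',cv2.resize(s[190:280,165:235],None,fx=6,fy=6,interpolation=2)[:,:,::-1])
E
```

```text
time_s: 10.95
tool_pos: [0.4526, -0.3155, 0.0712]
tcp_rot: [3.14, 0.0, -2.959]
wrist_force: [3.9, 1.1, -6.9]
opening: 0.0224
t 10.95 tcp [ 0.4526 -0.3155  0.0712] [ 3.14   0.    -2.959] F [ 3.9  1.1 -6.9] open 0.0224
tool shift [-0.0002 -0.0014 -0.0013]
```

View pics/c5.png

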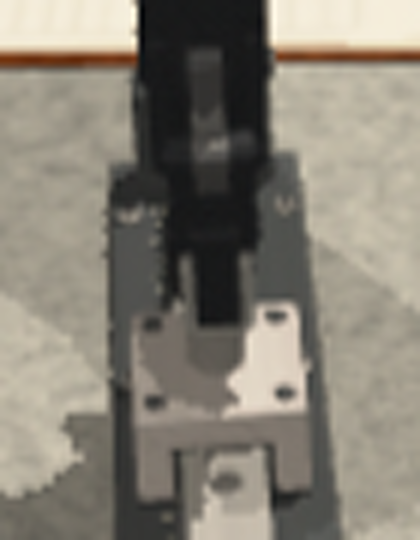

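The −6.9 N on the wrist matches the spring at about 10–11 mm lift, and the picture shows the bush exposed beneath the knob at (215,350). Sliding is next, about 39 mm along tool +y (towards the anvil).

```bash
python3 -m pendant '[[[0,0,-0.001,0,0,0,0.1],[0,0.003,0,0,0,0,0.1],[0,0.004,0,0,0,0,0.1],[0,0.005,0,0,0,0,0.1],[0,0.005,0,0,0,0,0.1],[0,0.005,0,0,0,0,0.1],[0,0.005,0,0,0,0,0.1],[0,0.005,0,0,0,0,0.1],[0,0.003,0,0,0,0,0.1],[0,0.002,0,0,0,0,0.1],[0,0.0015,0,0,0,0,0.1],[0,0,0,0,0,0,0.1],[0,0,0,0,0,0,0.1],[0,0,0,0,0,0,0.1]]]'
python3 -c "
from h import *
delta([.4458,-.2775,.0725])"
```

```text
time_s: 12.4
tool_pos: [0.4456, -0.278, 0.0726]
tcp_rot: [3.141, -0.0, -2.959]
wrist_force: [3.3, 2.9, -7.0]
opening: 0.0224
t 12.4 tcp [ 0.4456 -0.278   0.0726] [ 3.141 -0.    -2.959] F [ 3.3  2.9 -7. ] open 0.0224
tool shift [-0.0003  0.0004  0.0001]
```

```bash
python3 -m pendant '[[[0,0.0004,0.003,0,0,0,0.1],[0,0,0.003,0,0,0,0.1],[0,0,0.002,0,0,0,0.1],[0,0,0.002,0,0,0,0.1],[0,0,0.002,0,0,0,0.1],[0,0,0.0005,0,0,0,0.1],[0,0,0,0,0,0,0.1],[0,0,0,0,0,0,0.1]]]'
```

```text
time_s: 13.2
tool_pos: [0.4459, -0.2784, 0.0613]
tcp_rot: [-3.14, 0.0, -2.96]
wrist_force: [-0.5, -0.6, 5.5]
opening: 0.0223
```

z is back to the home reading of 0.0613 with an upward reaction, so the pin is bottomed. I'll do a lock test with a small sideways nudge and back, then take a look.

```bash
python3 -m pendant '[[[0,0.002,0,0,0,0,0.1],[0,0,0,0,0,0,0.1],[0,0,0,0,0,0,0.1]]]'
python3 -m pendant '[[[0,-0.002,0,0,0,0,0.1],[0,0,0.0005,0,0,0,0.1],[0,0,0,0,0,0,0.1],[0,0,0,0,0,0,0.1],[0,0,0,0,0,0,0.1]]]'
python3 - <<'E'
from h import *
s=snap("side","s6.png");im=snap("top","t6.png")
a=cv2.resize(s[150:300,165:300],None,fx=4,fy=4,interpolation=2)
cv2.imwrite('pics/c6.png',a[:,:,::-1])
for q in ((.4527,-.3176,.034),(.4603,-.3572,.034),(.4457,-.278,.074)):print(proj("side",q))
E
```

```text
time_s: 13.5
tool_pos: [0.4457, -0.2772, 0.0613]
tcp_rot: [-3.138, 0.001, -2.96]
wrist_force: [0.7, -5.2, 4.5]
opening: 0.0219
time_s: 14.0
tool_pos: [0.446, -0.2785, 0.0612]
tcp_rot: [-3.14, 0.001, -2.96]
wrist_force: [-1.7, 0.4, 10.2]
opening: 0.0225
[200.7 256.5]
[201.7 270.3]
[199.2 227.3]
```

View pics/c6.png

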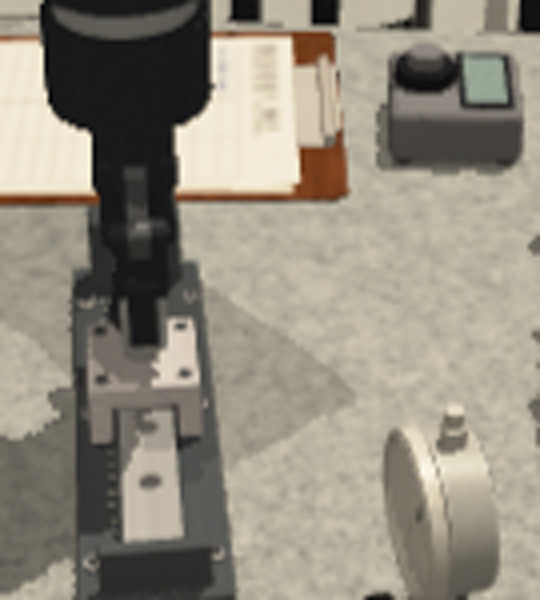

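The picture shows two free holes behind the carriage, at crop (150,425) and (150,482), which match the −40 and −80 projections. The bush is hidden down to the fingers and the button cap is up. A 5 N nudge did not slide the carriage, so it is locked. Handing in.

```bash
python3 -c "
from h import *
print(ticket.hand_in())"
```

```text
the job is handed in; nothing more can be done
None
```

I carried out the whole job and handed it in at about 14 s of robot time, with the fingers still holding the knob. The hand-in gives no verdict, so what follows rests on my own checks.

- **Button:** I pressed it to a hard stop after about 6 mm of spring travel, then released it. The last picture shows the cap up.
- **Plunger:** I gripped the knob and lifted it about 10–11 mm at the starting hole. The wrist read −6.9 N, which matches the spring at that lift.
- **Carriage:** I slid it one hole towards the anvil and lowered the pin.
    - **Pin:** The tool height came back to its home reading (0.0613 m at the first grip, 0.0612 m at the end), with an upward force showing the pin had bottomed.
    - **Lock:** A sideways push of about 5 N moved the tool only 1 mm, so the carriage is locked. Free-sliding friction is only about 1 N.
    - **Position:** The last picture shows two free holes behind the carriage, where the −40 and −80 mm holes should be.
- **Grip at the end:** The opening is 22.5 mm on the 24 mm knob at a 50 N grip setting. I did not measure the finger contact force directly.
- **Bystanders:** The arm's path kept clear of them, but I did not re-measure their positions at the end.

**Disagreement:** The button bottomed about 3.6 mm higher than its nominal height in the tool readings, so heights were judged by contact rather than by absolute z.

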